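# Ready a desktop PC for cabling: square up the module, hold up the fan tray

### The job

Get this open desktop PC ready for cabling: turn the finned power module on its shelf a quarter turn so that its flat end (the one without the plug stub) sits square and flush against the middle of the bent bracket's face, and let go of it there. Then take the hinged fan tray by its handle, swing it up until it lines up with the pointer arm at its side, and finish while still holding it steady there, since it falls shut when let go. Do not shift the pointer or disturb the other things lying about.

Things in the scene. Friction and masses are not known exactly. Their poses are not given: they have to be found in the camera images.
- module_center (a point): Centre (half-way up) of the loose power module: a finned aluminium block 90 long (x) x 48 wide (y) x 36 high, about 0.25 kg, fins along its length on top. Its +x end is flat; from its -x end a black plug stub sticks out 14 (22 wide). It stands on the flat grey shelf inside the case, whose top is 55 above the table and 18 below this point. To begin with one of its long sides faces the bracket, roughly. It is gripped across its 48 width.
- flat_end (a point): Centre of the module's flat end face, 45 along +x from module_center; axes as the module's: x points out of the flat end, z up.
- module: The same power module, origin at the centre of its underside, axes as above.
- stop_face (a point): Centre of the face of the fixed steel bent bracket that the module's flat end has to meet, 18 above the shelf (the face is 70 wide, 32 high and 3 thick, and stands on the shelf). Axes are the case's: x points into the face, away from the robot; y left; z up. The free shelf in front of the face is about 225 long (x); sideways it runs from 75 to the right of this point (case wall) to 70 to its left.
- case: The open, cover-off desktop PC case of dark steel, fixed to the table: 300 (x) x 340 (y) x 95 high, walls 3 thick, origin at the centre of its underside on the table, x away from the robot, y left. The shelf with the module is in its right half, the fan tray over its left half.
- fan_tray (a joint): The fan tray: a steel plate 130 x 130 x 4 with a 120 fan under it (24 deep), hinged along its far edge. Angle of the fan tray (rad): 0 shut and level, grows as the handle end swings up; stop at 1.3. The hinge is almost free and the tray (about 0.3 to 0.55 kg) falls shut when let go.
- handle_bar (a point): Middle of the handle's round bar, 10 diameter, 100 long, parallel to the hinge line (y). It is 180 from the hinge line, in the plane of the plate, toward the robot when shut, with a free gap of 43 between bar and plate edge and open space of over 75 below and in front when shut. Axes turn with the tray: the bar lies along y; x points from the bar to the hinge.
- tray_hinge (a point): Point on the hinge line, midway along the tray, 95 above the table; axes are the case's (hinge line along y).
- pointer (a joint): Angle of the pointer arm (rad), measured as the tray's angle is and about the same hinge line: the angle that the tray must be raised to. The pointer is stiff and stays where set.
- pointer_tip (a point): Tip of the pointer: a slender steel arm 160 long, 12 broad and 5 thick, 80 to the left of the tray's middle. Its x points from tip to hinge line.
- screw_tin: Bystander: small steel tin, 26 diameter, 30 high, standing on the same shelf near the robot-side right corner. Origin at its underside.
- mug: Bystander: white mug, 80 diameter, 95 high, on the table to the left.
- screwdriver: Bystander: screwdriver lying on the table to the right.
- jar: Bystander: jar, 60 diameter, 80 high, on the table to the right.
- spare_drive: Bystander: disk drive 147 x 100 x 24 lying on the table to the left.
- mouse: Bystander: computer mouse on the table to the right.
- spare_sink: Bystander: finned heat sink 70 x 70 x 40 on the table to the left.
There are look-alikes about, which are no part of the job. Leave any orange or red look-alike of the module alone.

How it is judged (in metres and radians):
On the way, in this order (a step that is already met when the one before it is completed fails the run):
1. with the tray still shut, the module stands with its flat end square and flush against the bracket face, let go (x of flat_end in the frame of stop_face between -0.005 and 0.005 m and y of flat_end in the frame of stop_face between -0.022 and 0.022 m and z of flat_end in the frame of stop_face between -0.006 and 0.006 m and angle between the x axis of flat_end and the x axis of stop_face, either way round below 0.08 rad and angle between flat_end's own z axis and vertical below 0.08 rad and contact force between the fingers and module below 0.1 N and value of joint fan_tray below 0.15 rad and linear speed of module below 0.02 m/s), for 0.2 s.
2. the fan tray is raised level with the pointer, in the fingers (angle between the x axis of handle_bar and the x axis of pointer_tip, either way round below 0.085 rad and contact force between the fingers and fan_tray above 0.5 N), for 0.2 s.
At the end, for the whole second after the job is handed in: The fan tray is within 0.085 rad (5 degrees) of the pointer, still, carried by the fingers alone (over 0.5 N). The module stands upright on the shelf, not touched by the fingers, flat end within 5 mm of the bracket face, 22 mm of its middle sideways, square within 0.08 rad (all of step 2 and velocity of joint fan_tray between -0.06 and 0.06 rad/s and x of flat_end in the frame of stop_face between -0.005 and 0.005 m and y of flat_end in the frame of stop_face between -0.022 and 0.022 m and z of flat_end in the frame of stop_face between -0.006 and 0.006 m and angle between the x axis of flat_end and the x axis of stop_face, either way round below 0.08 rad and angle between flat_end's own z axis and vertical below 0.08 rad and contact force between the fingers and module below 0.1 N and contact force between each of module, screw_tin, mug, screwdriver, jar, spare_drive, mouse, spare_sink and fan_tray below 0.1 N); the arm keeps its last pose, push and grip.
It fails at once if a bystander is shifted by more than 30 mm (distance of any of screw_tin, mug, screwdriver, jar, spare_drive, mouse, spare_sink from where it was at the start of the episode above 0.03 m).
It fails at once if the pointer is shifted (distance of pointer_tip from where it was at the start of the episode above 0.008 m).
It also fails if it takes over 51 s, if anything falls off the work surface, if the arm or the gripper's body presses on something with over 40 N, if the wrist force passes 120 N, or if a joint passes its speed limit or range.

### The arm

A 6-joint arm with a two-finger parallel gripper is mounted at the origin on the work surface. World frame = base frame: x ahead of the robot, y to its left, z up, the work surface at z = 0. Lengths are in mm, angles in rad, forces in N, time in s.
With the tool pointing down it reaches from about 325 to 850 mm from the base axis. Payload 15.5 kg.
Tool frame: the origin (TCP) lies at the centre of the arm's flange, where the gripper is bolted on; the fingertips stand 191 mm ahead of it and the grasp point (between the pads) lies 172 mm ahead of it; z points along the fingers, y is the line along which they close (so a half turn about z gives the same grasp; the last joint's range is limited). The gripper opens to 91 mm and grips with 3 to 60 N. Pads are 32 mm wide; open, the fingers measure 118 mm over their backs; the gripper's body (76 mm by 178 mm) begins 60 mm behind the grasp point.
Start: joints at [-1.437, 0.494, 1.345, -0, 1.302, -0.096], TCP at [142.365, -608.572, 404.715] pointing down, gripper open.
Joint ranges: [-2.91, 2.91], [-0.82, 2.16], [0.22, 2.67], [-1.22, 4.37], [0.12, 2.79], [-3.08, 3.08]. Speed limits (rad/s): [1.89, 1.89, 2.57, 3.01, 3.01, 3.01].

### API

Orientations are given as a unit quaternion [w, x, y, z].
In Python, from rig import env gives the robot as it stands.
- The arm moves only by the shell command python3 -m inch 'ROWS'. ROWS is JSON, a list of rows, each a list of 7 numbers: the shift along the tool's x, y, z in mm, then the turn, a rotation vector about the tool's x, y, z in degrees, then the finger opening in mm, from 0 to 91.2. A call has exactly 8 rows; each row is the pose to reach, as a shift and turn from the pose commanded when the call began, along the tool's axes at that moment; what a row does not reach only later rows make up. A row lasts 1/12 s, in which the tool goes at most 41.7 mm and 7.16 degrees, less where a joint would pass 70% of its speed; a pose out of reach is approached as far as the arm can. A call with a gripper value outside its range is refused whole. The fingers move at their own pace and stop on an object; the grip force is fixed at half the most. Time passes only in rows, so rows that repeat a pose let the fingers close, or fill a call up. It gives the time, the measured TCP pose, the force, the opening and the grip force at its end, in the units of the state.
- env.read_state(): the state, without advancing time (a new reading comes with each control period).
- env.capture(name): name is "scene" or "top" or "wrist"; returns a dict with "img" (384x512x3 uint8, red, green, blue), "range_z" (384x512 float32, mm along the optical axis (not along the pixel's ray), 0 where there is no reading), "K" (3x3 intrinsics, pixels), "T" (4x4, takes a point from camera to world coordinates); the wrist camera has in their place "hand_eye" (4x4, takes a point from camera to tool coordinates, whose origin is the TCP and whose axes are the flange's). Camera axes: x right, y down, z forward; pixel columns grow to the right and rows downward; lengths in mm; the calibration is good to about 2 mm. A picture is of the moment at which its call begins: read the wrist's pose just before it.
- env.finish_job(): hands the job in; it is judged then, once.
The state is a dict: "t": time; "joint_pos": joint angles; "qvel": joint speeds; "effort": joint torques, N m; "tool_pos": TCP position; "ee_rot": TCP orientation; "contact_force": force on the tool from outside, world axes, zero at the start; "wrist_torque": the same for the moment, N m; "opening": finger opening in mm; "grasp_force": force on a finger pad.
Only numpy, scipy, OpenCV 4.12 (cv2) and the standard library are available. Lean on these libraries where they do the work, as an engineer would, in place of code of your own. Each camera call takes 0.05 s, during which the arm holds its last target. There are 200 camera calls.

## Working session

There is one attempt and no reset: what is moved stays moved. The work goes in short steps, Python scripts to look and compute and a shell command to move; the robot and the scene stay as the last step left them, time stands still between calls to the robot, and variables do not carry over. Pictures are saved under pics/ and viewed, at most 10 in all, crops included, and the job is handed in when it is done.

```bash
ls; mkdir -p pics; cat > h.py <<'E'
import numpy as np, cv2
from rig import env
from scipy.spatial.transform import Rotation as R
def pts(c,T=None):
    T=c['T'] if T is None else T
    K=c['K'];z=c['range_z'];v,u=np.mgrid[:z.shape[0],:z.shape[1]]
    P=np.stack([(u-K[0,2])/K[0,0]*z,(v-K[1,2])/K[1,1]*z,z],-1)
    return P@T[:3,:3].T+T[:3,3]
def wT():
    s=env.read_state();q=s['ee_rot'];T=np.eye(4);T[:3,:3]=R.from_quat([q[1],q[2],q[3],q[0]]).as_matrix();T[:3,3]=s['tool_pos'];return T
def wrist():
    T=wT();c=env.capture('wrist');c['T']=T@c['hand_eye'];return c
E
python3 - <<'E'
from h import *
import pickle
a=env.capture('scene');b=env.capture('top');pickle.dump((a,b),open('ab.pkl','wb'))
cv2.imwrite('pics/scene.png',cv2.resize(a['img'][...,::-1],(800,600)));cv2.imwrite('pics/top.png',cv2.resize(b['img'][...,::-1],(800,600)))
print(a['T'],b['T'],b['K']);print({k:np.round(v,3) for k,v in env.read_state().items()})
print((a['range_z']>0).mean(),(b['range_z']>0).mean())
E
```

```text
pics
[[ 6.28265983e-01  5.90546714e-01 -5.06494258e-01  1.14235601e+03]
 [ 7.77746986e-01 -4.60179957e-01  4.28186914e-01 -5.57076782e+02]
 [ 1.97858694e-02 -6.62939655e-01 -7.48411340e-01  9.81633377e+02]
 [ 0.00000000e+00  0.00000000e+00  0.00000000e+00  1.00000000e+00]] [[-1.75634715e-02 -9.94325642e-01  1.04919220e-01  3.42751816e+02]
 [-9.99843893e-01  1.76687150e-02  7.36439150e-05 -3.07845568e+01]
 [-1.92701383e-03 -1.04901548e-01 -9.94480745e-01  1.66206742e+03]
 [ 0.00000000e+00  0.00000000e+00  0.00000000e+00  1.00000000e+00]] [[441.23389381   0.         253.95898812]
 [  0.         441.23389381 186.75921027]
 [  0.           0.           1.        ]]
{'t': np.float64(0.1), 'joint_pos': array([-1.436,  0.494,  1.346,  0.   ,  1.303, -0.095]), 'qvel': array([-0.002, -0.001, -0.002,  0.001,  0.001, -0.   ]), 'effort': array([ 0.0000e+00, -8.8024e+01, -3.8255e+01,  7.1000e-02,  4.8000e-02,
       -0.0000e+00]), 'tool_pos': array([ 142.356, -608.453,  404.22 ]), 'ee_rot': array([-0.001,  0.993,  0.115,  0.   ]), 'contact_force': array([ 0.633, -0.578, -0.204]), 'wrist_torque': array([-0.039,  0.03 ,  0.029]), 'grasp_force': np.float64(0.0), 'opening': np.float64(91.35)}
0.996002197265625 0.99609375
```

View pics/scene.png

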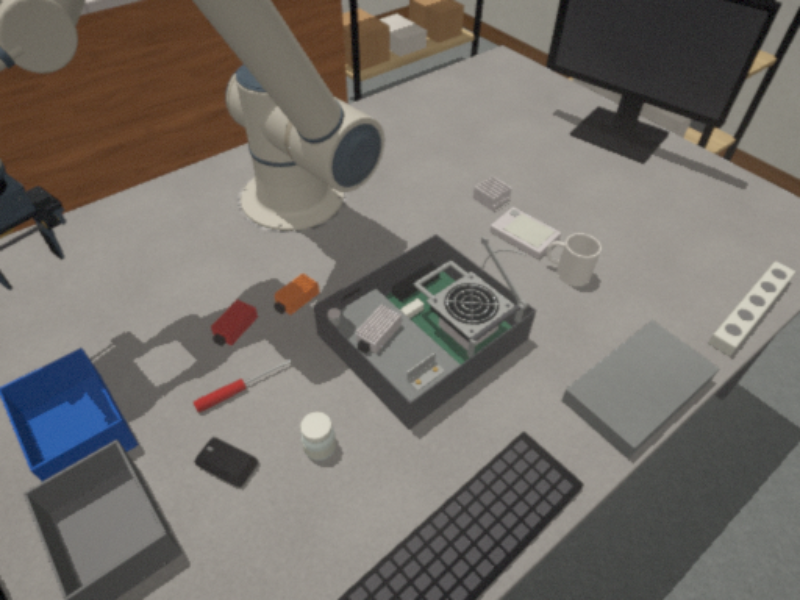

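View pics/top.png

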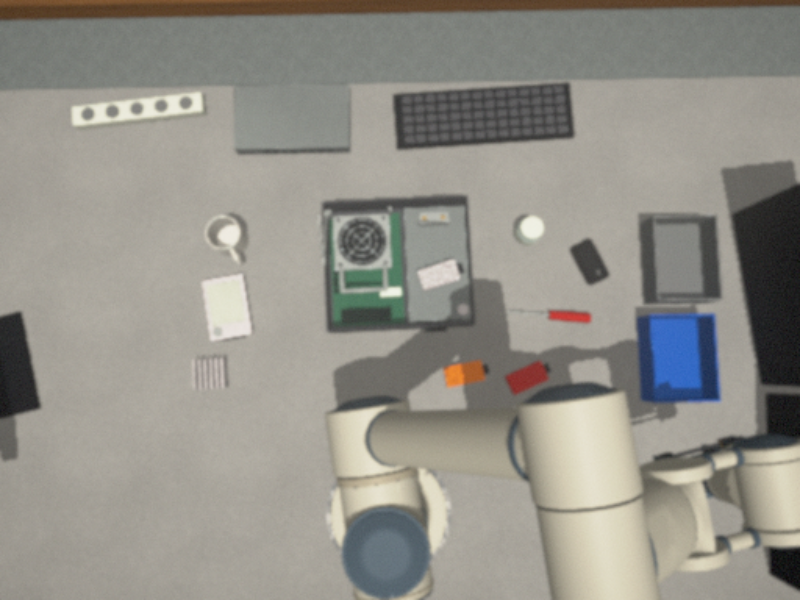

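The module is the grey finned block inside the case at (440,274) in the top view and (378,328) in the scene view. Its plug points right (−y), so the flat end faces left. The bracket is at (434,217) top, the tray handle near (362,290), and the pointer at the tray's left. Three things could be taken for the module: orange (465,373), red (527,377), and spare_sink (209,372). None of the three is in the case, so I choose the grey one.

```bash
cat > m.py <<'E'
from h import *
import pickle
a,b=pickle.load(open('ab.pkl','rb'))
for n,c in (('top',b),('scene',a)):
    P=pts(c); X,Y,Z=P[...,0],P[...,1],P[...,2]
    reg=(X>380)&(X<800)&(Y>-350)&(Y<250)
    g=reg&(Z>60)&(Z<200)&(X>450)
    print(n,'case-ish bbox',[np.percentile(P[g][:,i],[1,50,99]).round() for i in range(3)])
    # print height map
    rec=[]
b_=pts(b)
crop=b['img'][120:215,200:310][...,::-1]; Zc=b_[120:215,200:310,2]
hm=cv2.applyColorMap(np.clip(Zc*1.8,0,255).astype(np.uint8),cv2.COLORMAP_JET)
cv2.imwrite('pics/crop.png',np.hstack([cv2.resize(crop,None,fx=3.6,fy=3.6,interpolation=cv2.INTER_CUBIC),cv2.resize(hm,None,fx=3.6,fy=3.6,interpolation=0)]))
for (u,v) in [(440,274),(434,217),(434,235),(362,240),(362,290),(322,220),(463,310),(326,205),(465,197),(330,328),(472,322)]:
    i,j=int(v*.64),int(u*.64); print((u,v),b_[i,j].round())
A=pts(a)
for (u,v) in [(378,328),(425,365),(470,300),(430,275),(485,240),(520,313),(335,313)]:
    i,j=int(v*.64),int(u*.64); print('s',(u,v),A[i,j].round())
E
python3 m.py
```

```text
top case-ish bbox [array([462., 622., 730.]), array([-343.,   17.,  139.]), array([ 60.,  94., 175.])]
scene case-ish bbox [array([464., 634., 737.]), array([-344.,    3.,  139.]), array([ 61.,  92., 176.])]
(440, 274) [ 549. -128.   91.]
(434, 217) [ 691. -119.   60.]
(434, 235) [ 647. -118.   55.]
(362, 240) [631.  50. 101.]
(362, 290) [515.  51. 106.]
(322, 220) [680. 139.  98.]
(463, 310) [ 467. -182.   75.]
(326, 205) [721. 135.  67.]
(465, 197) [ 730. -192.   80.]
(330, 328) [436. 132.   6.]
(472, 322) [ 436. -200.   93.]
s (378, 328) [ 558. -135.   87.]
s (425, 365) [ 677. -109.   69.]
s (470, 300) [624.  52.  95.]
s (430, 275) [522.  34.  97.]
s (485, 240) [577. 126. 188.]
s (520, 313) [702. 123.  77.]
s (335, 313) [ 475. -179.   86.]
```

View pics/crop.png

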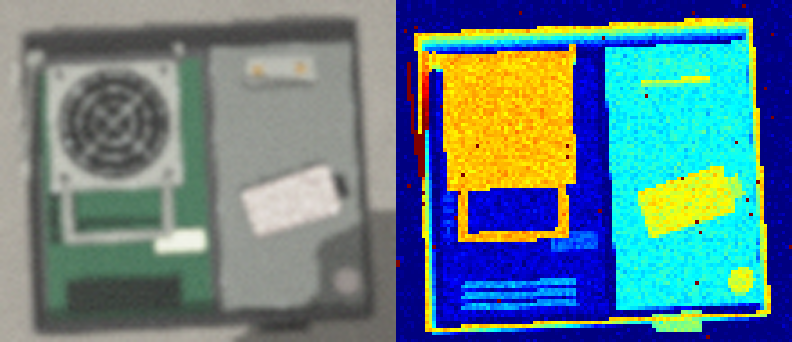

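The crop confirms the choice: a pale finned block at crop pixel (290,200), with the black plug at (340,185) on its right end. The bracket flange is at (675,80) in the height map, the handle bar at (515,237), the tin at (740,280). Now I'll fit shapes.

```bash
cat > fit.py <<'E'
from h import *
def line(x,y):  # y->x robust
    p=np.polyfit(y,x,1)
    for _ in range(4):
        r=x-np.polyval(p,y);k=abs(r)<max(1.5*np.median(abs(r)),.8);p=np.polyfit(y[k],x[k],1)
    return p
def module(P,box):
    X,Y,Z=P[...,0],P[...,1],P[...,2]
    m=(Z>82)&(Z<100)&(X>box[0])&(X<box[1])&(Y>box[2])&(Y<box[3])
    m=cv2.morphologyEx(m.astype(np.uint8),cv2.MORPH_CLOSE,np.ones((3,3)))
    n,l,st,_=cv2.connectedComponentsWithStats(m);k=1+st[1:,4].argmax();q=P[(l==k)&(Z>82)&(Z<100)]
    r=cv2.minAreaRect(q[:,:2].astype(np.float32)); bp=cv2.boxPoints(r)
    return r,np.median(q[:,2]),bp.round(1),len(q)
E
cat > f1.py <<'E'
from fit import *; import pickle
a,b=pickle.load(open('ab.pkl','rb'))
for n,c in (('top',b),('scene',a)):
    P=pts(c);X,Y,Z=P[...,0],P[...,1],P[...,2]
    print(n,*module(P,(490,640,-185,-70)))
    m=(Z>70)&(Z<95)&(X>655)&(X<715)&(Y>-165)&(Y<-70);q=P[m];print('bracket',len(q),[np.percentile(q[:,i],[2,50,98]).round(1) for i in range(3)],line(q[:,0],q[:,1]))
    m=(Z>88)&(Z<112)&(X>505)&(X<528)&(Y>-5)&(Y<110);q=P[m];print('handle',len(q),[np.percentile(q[:,i],[2,50,98]).round(1) for i in range(3)],line(q[:,0],q[:,1]))
    m=(Z>90)&(Z<110)&(X>575)&(X<700)&(Y>-30)&(Y<125);q=P[m];print('tray',len(q),[np.percentile(q[:,i],[1,50,99]).round(1) for i in range(3)],cv2.minAreaRect(q[:,:2].astype(np.float32)))
    m=(Z>80)&(Z<97)&(X>425)&(X<450)&(Y>-190)&(Y<130);q=P[m];print('nearwall',line(q[:,0],q[:,1]),np.percentile(q[:,0],[5,50,95]))
    m=(Z>80)&(Z<97)&(X>720)&(X<755)&(Y>-190)&(Y<110);q=P[m];print('farwall',line(q[:,0],q[:,1]),np.percentile(q[:,0],[5,50,95]))
    m=(Z>88)&(Z<97)&(X>480)&(X<700)&(Y>-215)&(Y<-180);q=P[m];print('rightwall',line(q[:,1],q[:,0]),np.percentile(q[:,1],[5,50,95]))
    m=(Z>104)&(Z<320)&(X>480)&(X<720)&(Y>105)&(Y<160);q=P[m];print('pointer',len(q), [np.percentile(q[:,i],[2,50,98]).round(1) for i in range(3)],line(q[:,0],q[:,2]),q[q[:,2].argsort()[-6:]].round())
    m=(Z>72)&(Z<95)&(X>445)&(X<500)&(Y>-198)&(Y<-160);q=P[m];print('tin',len(q),q.mean(0).round())
E
python3 f1.py
```

```text
top ((549.82421875, -128.82711791992188), (48.291160583496094, 96.12681579589844), 16.55025291442871) 87.7616981471881 [[ 513.   -89.6]
 [ 540.4 -181.8]
 [ 586.7 -168. ]
 [ 559.3  -75.9]] 275
bracket 29 [array([670.2, 672.2, 674.7]), array([-150.1, -124.5,  -84.6]), array([74.1, 82.6, 89.8])] [-2.83741184e-02  6.68726016e+02]
handle 90 [array([511.4, 515.8, 526.7]), array([ -2.5,  52.7, 101.2]), array([ 91.3,  98.3, 105.6])] [1.35047501e-02 5.16448445e+02]
tray 1206 [array([576.4, 638. , 698.5]), array([-14.1,  50. , 114.8]), array([ 90.7,  97.1, 105.9])] ((637.7512817382812, 54.28871154785156), (140.7335205078125, 124.13162994384766), 89.94319152832031)
nearwall [-2.67178772e-02  4.28765365e+02] [426.53619017 429.74784952 433.99604063]
farwall [-3.06143505e-02  7.24898324e+02] [722.28709888 726.86240208 731.87062324]
rightwall [ 3.20940094e-02 -2.17904655e+02] [-202.60204321 -198.2555551  -195.61795774]
pointer 98 [array([565.8, 628.1, 693. ]), array([110.5, 131.6, 138.3]), array([105.5, 163.1, 212.9])] [ -1.36056117 829.40850868] [[647. 137. 208.]
 [660. 137. 208.]
 [653. 137. 211.
[... 577 characters left out ...]
640.1, 698.9]), array([-14.6,  46.8, 114.9]), array([ 92.8,  97.4, 102.5])] ((637.4573974609375, 53.824806213378906), (142.35321044921875, 124.66569519042969), 89.92829132080078)
nearwall [-3.18567634e-02  4.33787182e+02] [429.94112884 435.32700668 440.39519905]
farwall [-3.07559718e-02  7.30864842e+02] [727.59438954 732.07102791 736.51704414]
rightwall [ 3.32871067e-02 -2.20502955e+02] [-203.86930644 -199.99831004 -195.7756793 ]
pointer 209 [array([570.8, 626.7, 695.5]), array([125. , 129.3, 136.9]), array([105.1, 151.7, 208.7])] [ -1.38638793 834.1265147 ] [[656. 135. 208.]
 [653. 137. 209.]
 [666. 136. 211.]
 [662. 137. 211.]
 [660. 134. 212.]
 [670. 136. 214.]]
tin 58 [ 475. -181.   82.]
```

```bash
cat > g.py <<'E'
from h import *
import sys
def go(x,y,z,psi,pitch=0):  # TCP target, closing-axis yaw deg
    T=wT(); p=np.radians(psi)
    M=np.column_stack([[-np.sin(p),np.cos(p),0],[np.cos(p),np.sin(p),0],[0,0,-1]])
    s=T[:3,:3].T@(np.array([x,y,z])-T[:3,3]); r=R.from_matrix(T[:3,:3].T@M).as_rotvec(degrees=True)
    print('shift',s.round(1),'turn',r.round(1),'yaw now',np.degrees(np.arctan2(T[1,1],T[0,1])).round(2),'tcp',T[:3,3].round(1))
if __name__=='__main__': go(*map(float,sys.argv[1:]))
E
python3 g.py 545 -128 440 16.5; python3 -c "
from h import *
c=wrist();print(c['hand_eye'].round(3),c['K'])"
```

```text
shift [ 501.5 -376.2  -35.3] turn [ -0.   -0.1 -93.3] yaw now -76.83 tcp [ 142.4 -608.5  404.2]
[[ 0.0000e+00 -9.6800e-01 -2.5300e-01  7.0642e+01]
 [ 1.0000e+00  0.0000e+00 -1.0000e-03 -4.0200e-01]
 [ 1.0000e-03 -2.5300e-01  9.6800e-01  1.9579e+01]
 [ 0.0000e+00  0.0000e+00  0.0000e+00  1.0000e+00]] [[310.16593649   0.         253.97759822]
 [  0.         310.16593649 193.93063564]
 [  0.           0.           1.        ]]
```

```bash
python3 -m inch '[[25,-19,-4,0,0,-6,91],[55,-41,-8,0,0,-12,91],[85,-64,-12,0,0,-18,91],[115,-86,-16,0,0,-24,91],[145,-109,-20,0,0,-30,91],[175,-131,-24,0,0,-36,91],[205,-154,-28,0,0,-42,91],[235,-176,-32,0,0,-48,91]]'; python3 g.py 545 -128 440 16.5
```

```text
t: 0.82
tool_pos: [331.8, -382.0, 436.9]
ee_rot: [-0.0, 0.86, 0.511, 0.0]
contact_force: [0.8, -0.2, 0.5]
opening: 91.1
grasp_force: 0.0
shift [325.   65.9  -3.1] turn [ -0.   -0.  -45.1] yaw now -28.55 tcp [ 331.8 -382.   436.9]
```

```bash
python3 -m inch '[[40,8,0,0,0,-6,91],[80,16,0,0,0,-12,91],[120,24,0,0,0,-18,91],[160,32,0,0,0,-24,91],[200,40,0,0,0,-30,91],[240,48,0,0,0,-36,91],[280,56,0,0,0,-42,91],[318,64,0,0,0,-45,91]]'
cat > w1.py <<'E'
from fit import *; import sys
c=wrist();P=pts(c);X,Y,Z=P[...,0],P[...,1],P[...,2]
cv2.imwrite('pics/%s.png'%sys.argv[1],c['img'][...,::-1])
np.save('%s.npy'%sys.argv[1],P)
print(*module(P,(490,640,-185,-70)))
m=(Z>70)&(Z<95)&(X>655)&(X<715)&(Y>-165)&(Y<-70);q=P[m]
if len(q)>5: print('bracket',len(q),[np.percentile(q[:,i],[2,50,98]).round(1) for i in range(3)],line(q[:,0],q[:,1]))
m=(Z>48)&(Z<64)&(X>600)&(X<650)&(Y>-165)&(Y<-90);print('shelf z',np.median(Z[m]))
m=(Z>72)&(Z<95)&(X>445)&(X<500)&(Y>-198)&(Y<-155);q=P[m];print('tin',len(q),q.mean(0).round())
E
python3 w1.py w1; python3 g.py 550 -128 300 16.5
```

```text
t: 1.48
tool_pos: [541.5, -133.8, 436.7]
ee_rot: [-0.0, 0.598, 0.801, 0.0]
contact_force: [0.5, -1.2, -0.2]
opening: 91.2
grasp_force: 0.0
((548.9876098632812, -125.03921508789062), (47.734886169433594, 89.75624084472656), 17.02754020690918) 86.27991696871436 [[ 513.   -89.1]
 [ 539.3 -174.9]
 [ 585.  -161. ]
 [ 558.7  -75.1]] 3594
bracket 490 [array([669.9, 671.2, 673.9]), array([-142.9, -112.5,  -83.6]), array([70.4, 82.3, 88.3])] [-2.97997116e-02  6.67633140e+02]
shelf z 55.25786722794035
tin 472 [ 469. -177.   84.]
shift [  0.    5.1 136.6] turn [ 0.1 -0.1  0.3] yaw now 16.77 tcp [ 544.8 -129.8  436.6]
```

View pics/w1.png

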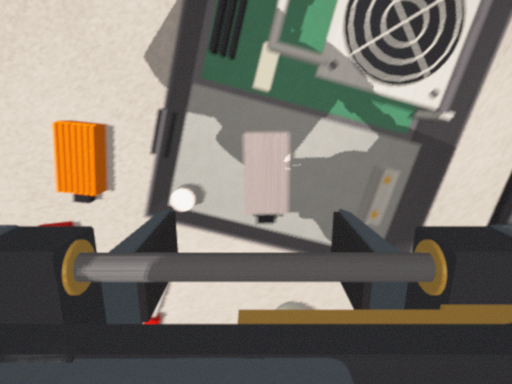

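The image shows the grey module at (267,172) between the fingers, its plug down at (265,217) (−y side). The tin is at (183,200), the bracket at (383,195), and the orange decoy is outside the case. The arm is still now, so I'll re-measure.

```bash
python3 w1.py w2; python3 g.py 549 -126 252 17
```

```text
((549.1970825195312, -125.26451110839844), (47.583377838134766, 89.54166412353516), 16.912349700927734) 86.24919523049317 [[ 513.4  -89.4]
 [ 539.5 -175. ]
 [ 585.  -161.2]
 [ 558.9  -75.5]] 3582
bracket 434 [array([669.9, 671.2, 673.9]), array([-136.1, -108.8,  -83.6]), array([70.6, 82.3, 88.2])] [-3.13355505e-02  6.67520140e+02]
shelf z 55.202729916121484
tin 459 [ 469. -176.   84.]
shift [  4.    7.2 184.4] turn [ 0.1 -0.  -0.4] yaw now 16.56 tcp [ 543.1 -132.1  436.4]
```

```bash
python3 -m inch '[[1,2,24,0,0,0,75],[2,4,50,0,0,-0.4,75],[4,6,75,0,0,-0.4,75],[4.5,7,100,0,0,-0.4,75],[4.5,7,120,0,0,-0.4,75],[4.5,7,130,0,0,-0.4,75],[4.5,7,135,0,0,-0.4,75],[4.5,7,135,0,0,-0.4,75]]'; python3 w1.py w3; python3 g.py 549.2 -125.3 252 17
```

```text
t: 2.25
tool_pos: [545.8, -129.9, 301.2]
ee_rot: [-0.001, 0.598, 0.801, -0.0]
contact_force: [-0.8, -0.9, 0.8]
opening: 75.2
grasp_force: 0.0
((546.2957763671875, -115.24003601074219), (47.86506652832031, 68.93734741210938), 17.03474998474121) 86.34330474772841 [[ 513.3  -89.3]
 [ 533.5 -155.2]
 [ 579.3 -141.2]
 [ 559.1  -75.3]] 7457
bracket 408 [array([669.7, 670.8, 673.2]), array([-97.9, -89.1, -83. ]), array([70.3, 79.4, 87.7])] [-1.9606152e-02  6.6892292e+02]
shelf z 55.24317224878588
tin 261 [ 467. -169.   81.]
shift [ 3.6  4.3 50.1] turn [ 0.   0.  -0.5] yaw now 16.55 tcp [ 546.1 -129.9  302.1]
```

```bash
python3 -m inch '[[2,2,8,0,0,-0.5,75],[3.6,4.3,18,0,0,-0.5,75],[3.6,4.3,28,0,0,-0.5,75],[3.6,4.3,38,0,0,-0.5,75],[3.6,4.3,45,0,0,-0.5,75],[3.6,4.3,50,0,0,-0.5,75],[3.6,4.3,50,0,0,-0.5,75],[3.6,4.3,50,0,0,-0.5,75]]';  python3 g.py 549.2 -125.3 252 17
```

```text
t: 2.97
tool_pos: [549.1, -125.0, 251.5]
ee_rot: [-0.0, 0.594, 0.804, -0.0]
contact_force: [-0.6, 0.0, -0.2]
opening: 74.9
grasp_force: 0.0
shift [-0.3  0.  -0.5] turn [-0.  -0.   0.1] yaw now 17.06 tcp [ 549.1 -125.   251.5]
```

```bash
python3 -m inch '[[0,0,0,0,0,0,35],[0,0,0,0,0,0,35],[0,0,0,0,0,0,35],[0,0,0,0,0,0,35],[0,0,0,0,0,0,35],[0,0,0,0,0,0,35],[0,0,0,0,0,0,35],[0,0,0,0,0,0,35]]';  python3 g.py 600 -121 266 -88.2
```

```text
t: 3.63
tool_pos: [549.2, -125.0, 252.0]
ee_rot: [0.0, 0.594, 0.804, 0.0]
contact_force: [-1.1, -0.1, 5.9]
opening: 48.1
grasp_force: 30.0
shift [-11.1  49.8 -14. ] turn [  0.   -0.  105.3] yaw now 17.07 tcp [ 549.2 -125.   252. ]
```

```bash
python3 -m inch '[[0,0,-7,0,0,0,35],[0,0,-14,0,0,0,35],[-1,4,-14,0,0,7,35],[-2,8,-14,0,0,14,35],[-4,13,-14,0,0,21,35],[-5,18,-14,0,0,28,35],[-6,23,-14,0,0,35,35],[-7,28,-14,0,0,42,35]]';  python3 g.py 600 -121 266 -88.2
```

```text
t: 4.3
tool_pos: [578.1, -123.5, 266.3]
ee_rot: [0.0, 0.845, 0.535, 0.0]
contact_force: [0.0, -0.2, -1.6]
opening: 48.1
grasp_force: 30.0
shift [11.6 18.7  0.3] turn [ 0.  -0.  62.9] yaw now -25.28 tcp [ 578.1 -123.5  266.3]
```

```bash
python3 -m inch '[[1,2,0,0,0,7,35],[3,5,0,0,0,14,35],[4,7,0,0,0,21,35],[6,9,0,0,0,28,35],[7,12,0,0,0,35,35],[9,14,0,0,0,42,35],[10,17,0,0,0,49,35],[11.6,18.7,0,0,0,56,35]]';  python3 g.py 600 -121 266 -88.2; python3 - <<'E'
from h import *
b=env.capture('top');P=pts(b);import pickle;pickle.dump(b,open('t2.pkl','wb'))
E
```

```text
t: 4.97
tool_pos: [600.0, -120.9, 266.3]
ee_rot: [0.0, 0.997, 0.076, 0.0]
contact_force: [0.0, 0.3, -2.1]
opening: 47.8
grasp_force: 30.0
shift [-0.   0.1  0.3] turn [ 0.  -0.   6.9] yaw now -81.28 tcp [ 600.  -120.9  266.3]
```

```bash
python3 -m inch '[[0,0,0,0,0,4,35],[0,0,0,0,0,6.9,35],[0,0,3,0,0,6.9,35],[0,0,6,0,0,6.9,35],[0,0,9,0,0,6.9,35],[0,0,12,0,0,6.9,35],[0,0,14,0,0,6.9,35],[0,0,14,0,0,6.9,35]]';  python3 g.py 623 -121 252 -88.2; python3 w1.py w4
```

```text
t: 5.68
tool_pos: [599.7, -120.8, 251.8]
ee_rot: [-0.0, 1.0, 0.019, -0.0]
contact_force: [-2.7, 0.5, 5.9]
opening: 47.8
grasp_force: 30.0
shift [23.3  1.1 -0.2] turn [-0.   0.   0.4] yaw now -87.77 tcp [ 599.7 -120.8  251.8]
((620.3619384765625, -119.42615509033203), (69.9072494506836, 39.69440460205078), 89.88938903808594) 88.04737281176094 [[ 600.4 -154.3]
 [ 640.1 -154.4]
 [ 640.3  -84.5]
 [ 600.6  -84.4]] 7934
bracket 1130 [array([671.4, 673.5, 675.7]), array([-151.2, -119.3,  -84.5]), array([77.4, 87.4, 88.6])] [-2.90534886e-02  6.70089374e+02]
shelf z 55.49081823639622
tin 0 [nan nan nan]w1.py:9: RuntimeWarning: Mean of empty slice.
  m=(Z>72)&(Z<95)&(X>445)&(X<500)&(Y>-198)&(Y<-155);q=P[m];print('tin',len(q),q.mean(0).round())
  ret = um.true_divide(
```

```bash
cat > e.py <<'E'
from fit import *; import sys
P=np.load(sys.argv[1]+'.npy');X,Y,Z=P[...,0],P[...,1],P[...,2]
E=[];F=[]
for y in range(-138,-102,3):
    k=(abs(Y-y)<1.5)&(Z>80)&(Z<95)&(X>600)&(X<664.5 if len(sys.argv)<3 else X<float(sys.argv[2]))
    if k.sum()>5:E.append((y,np.percentile(X[k],98)))
for y in range(-148,-88,3):
    k=(abs(Y-y)<1.5)&(Z>65)&(Z<95)&(X>667)&(X<680)
    if k.sum()>5:F.append((y,np.percentile(X[k],2),np.percentile(X[k],95)))
E=np.array(E);F=np.array(F);pe=line(E[:,1],E[:,0]);pf=line(F[:,1],F[:,0]);pb=line(F[:,2],F[:,0])
print('flat x(-119)',np.polyval(pe,-119).round(1),'yaw',np.degrees(-pe[0]).round(2));print('face x',np.polyval(pf,-119).round(1),'yaw',np.degrees(-pf[0]).round(2),'back',np.polyval(pb,-119).round(1))
k=(Z>80)&(Z<95)&(X>610)&(X<640)&(Y>-160)&(Y<-80);k2=k;print('module y',np.percentile(Y[k],[2,98]))
E
python3 e.py w4
```

```text
flat x(-119) 642.9 yaw 2.22
face x 672.2 yaw 1.74 back 674.9
module y [-147.02841417  -91.50715256]
```

```bash
python3 -m inch '[[3,0.2,-0.5,0,0,0.4,35],[6,0.4,-0.5,0,0,0.4,35],[9,0.6,-0.5,0,0,0.4,35],[12,0.8,-0.5,0,0,0.4,35],[15,1,-0.5,0,0,0.4,35],[18,1,-0.5,0,0,0.4,35],[21,1,-0.5,0,0,0.4,35],[22,1,-0.5,0,0,0.4,35]]';  python3 g.py 627 -120.5 252 -88.25; python3 w1.py w5; python3 e.py w5 668.5
```

```text
t: 6.4
tool_pos: [622.3, -121.0, 252.2]
ee_rot: [0.0, 1.0, 0.015, 0.0]
contact_force: [0.3, 0.4, -1.5]
opening: 47.9
grasp_force: 30.0
shift [ 4.7 -0.3  0.2] turn [ 0. -0.  0.] yaw now -88.23 tcp [ 622.3 -121.   252.2]
((632.279296875, -116.41166687011719), (17.19527816772461, 62.028968811035156), 1.9884428977966309) 88.03679004200353 [[ 622.6  -85.7]
 [ 624.8 -147.7]
 [ 641.9 -147.1]
 [ 639.8  -85.1]] 3228
bracket 4389 [array([655.4, 664.9, 675.9]), array([-148.8, -119.2,  -87.1]), array([70.7, 86.4, 92.7])] [-1.23173820e-02  6.65226206e+02]
shelf z 55.35598835480906
tin 0 [nan nan nan]
flat x(-119) 665.6 yaw 1.75
face x 672.3 yaw 1.75 back 675.2
module y [-144.6261903   -88.69512311]w1.py:9: RuntimeWarning: Mean of empty slice.
  m=(Z>72)&(Z<95)&(X>445)&(X<500)&(Y>-198)&(Y<-155);q=P[m];print('tin',len(q),q.mean(0).round())
  ret = um.true_divide(
```

```bash
python3 -m inch '[[0.5,0,0,0,0,0,35],[1,0,0,0,0,0,35],[1.5,0,0,0,0,0,35],[2,0,0,0,0,0,35],[2.5,0,0,0,0,0,35],[3,0,0,0,0,0,35],[3.5,0,0,0,0,0,35],[3.5,0,0,0,0,0,35]]';  python3 g.py 627 -120.5 252 -88.25
```

```text
t: 7.12
tool_pos: [625.4, -120.9, 252.2]
ee_rot: [-0.0, 1.0, 0.015, 0.0]
contact_force: [-0.0, -1.3, -1.3]
opening: 47.9
grasp_force: 30.0
shift [ 1.7 -0.4  0.2] turn [ 0. -0.  0.] yaw now -88.23 tcp [ 625.4 -120.9  252.2]
```

```bash
python3 -m inch '[[0.5,0,0,0,0,0,35],[1,0,0,0,0,0,35],[1.5,0,0,0,0,0,35],[2,0,0,0,0,0,35],[2.5,0,0,0,0,0,35],[2.5,0,0,0,0,0,35],[2.5,0,0,0,0,0,35],[2.5,0,0,0,0,0,35]]'
```

```text
t: 7.78
tool_pos: [627.8, -120.8, 252.2]
ee_rot: [-0.0, 1.0, 0.015, -0.0]
contact_force: [-0.3, 0.2, -1.2]
opening: 47.7
grasp_force: 30.0
```

```bash
python3 -m inch '[[0.3,0,0,0,0,0,35],[0.6,0,0,0,0,0,35],[0.9,0,0,0,0,0,35],[1.2,0,0,0,0,0,35],[1.5,0,0,0,0,0,35],[1.5,0,0,0,0,0,35],[1.5,0,0,0,0,0,35],[1.5,0,0,0,0,0,35]]'; python3 w1.py w6 2>/dev/null; python3 e.py w6 672.5
```

```text
t: 8.45
tool_pos: [628.9, -120.8, 252.1]
ee_rot: [-0.0, 1.0, 0.015, -0.001]
contact_force: [-5.3, -0.6, 0.9]
opening: 48.2
grasp_force: 30.0
((608.5338745117188, -120.44174194335938), (25.153039932250977, 48.495643615722656), 0.06673214584589005) 89.03166932952985 [[ 595.9  -96.2]
 [ 596.  -144.7]
 [ 621.1 -144.7]
 [ 621.1  -96.2]] 2665
bracket 5187 [array([655.6, 667.8, 675.9]), array([-148.2, -119. ,  -87.7]), array([72.7, 86.6, 92.5])] [-2.21868062e-02  6.67671502e+02]
shelf z 55.37737684785506
tin 0 [nan nan nan]
flat x(-119) 671.2 yaw 0.95
face x 667.3 yaw 0.02 back 675.3
module y [-143.6929557   -96.61852856]
```

Contact with the bracket reads 5 N, so the module is flush. Now I'll lower the half millimetre and release.

```bash
python3 -m inch '[[0,0,0.4,0,0,0,35],[0,0,0.4,0,0,0,35],[0,0,0.4,0,0,0,50],[0,0,0.4,0,0,0,60],[0,0,0.4,0,0,0,68],[0,0,0.4,0,0,0,68],[0,0,0.4,0,0,0,68],[0,0,0.4,0,0,0,68]]'
```

```text
t: 9.17
tool_pos: [629.4, -120.8, 251.9]
ee_rot: [0.0, 1.0, 0.015, 0.0]
contact_force: [-0.3, 0.2, -0.1]
opening: 68.0
grasp_force: 0.0
```

```bash
python3 -m inch '[[0,0,-10,0,0,0,68],[0,0,-30,0,0,0,68],[0,0,-60,0,0,0,68],[-4,0,-95,0,0,0,68],[-20,0,-130,0,0,0,68],[-40,0,-160,0,0,0,68],[-60,0,-180,0,0,0,68],[-60,0,-180,0,0,0,68]]'; python3 - <<'E'
from fit import *
c=wrist();P=pts(c);np.save('w7.npy',P);cv2.imwrite('pics/w7.png',c['img'][...,::-1])
E
python3 e.py w7 671;python3 f1.py >/dev/null; python3 - <<'E'
from h import *
P=np.load('w7.npy');X,Y,Z=P[...,0],P[...,1],P[...,2]
k=(Z>82)&(Z<96)&(X>590)&(X<668)&(Y>-165)&(Y<-80)
print(cv2.minAreaRect(P[k][:,:2].astype(np.float32)),np.percentile(Z[k],[2,50,98]))
E
```

```text
t: 9.83
tool_pos: [567.2, -122.7, 437.3]
ee_rot: [0.001, 1.0, 0.015, 0.003]
contact_force: [2.4, 0.7, 0.9]
opening: 67.8
grasp_force: 0.0
flat x(-119) 669.3 yaw -0.37
face x 667.4 yaw -0.16 back 674.5
module y [-142.21264039  -96.50243965]
((628.933349609375, -119.54703521728516), (79.06636047363281, 47.456695556640625), 1.6374294757843018) [83.99430598 86.56068331 92.5797271 ]
```

View pics/w7.png

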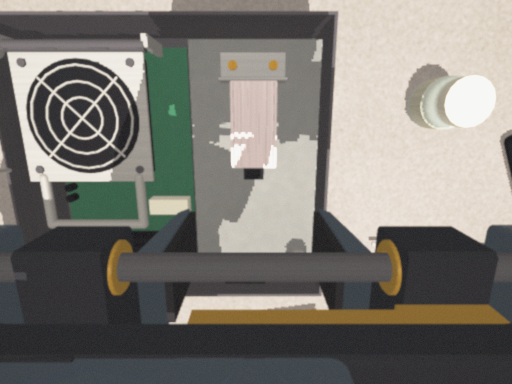

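The picture shows the module's flat end meeting the bracket at (253,80), centred and square (1.6° against the case's 1.75°). Next is the handle.

```bash
python3 g.py 517 20 420 1.75
```

```text
shift [ -47.  -144.2   14.7] turn [  0.3  -0.1 -90. ] yaw now -88.26 tcp [ 568.3 -122.7  435.1]
```

```bash
python3 -m inch '[[-4,-12,0,0,0,-7,42],[-8,-24,2,0,0,-14,42],[-12,-36,4,0,0,-21,42],[-16,-48,6,0,0,-28,42],[-20,-60,8,0,0,-35,42],[-24,-72,10,0,0,-42,42],[-28,-84,12,0,0,-49,42],[-32,-96,14,0,0,-56,42]]'; python3 g.py 517 20 420 1.75
```

```text
t: 10.55
tool_pos: [534.4, -27.0, 417.2]
ee_rot: [-0.0, 0.874, 0.486, -0.0]
contact_force: [-0.3, 0.5, -0.1]
opening: 42.1
grasp_force: 0.0
shift [ 30.7 -39.6  -2.7] turn [ -0.1   0.  -33.6] yaw now -31.89 tcp [534.4 -27.  417.2]
```

```bash
python3 -m inch '[[5,-7,0,0,0,-7,42],[10,-14,0,0,0,-14,42],[16,-21,0,0,0,-21,42],[22,-29,0,0,0,-28,42],[28,-37,0,0,0,-33.6,42],[30.7,-39.6,0,0,0,-33.6,42],[30.7,-39.6,0,0,0,-33.6,42],[30.7,-39.6,0,0,0,-33.6,42]]'
cat > hb.py <<'E'
from fit import *; import sys
c=wrist();P=pts(c);X,Y,Z=P[...,0],P[...,1],P[...,2]
cv2.imwrite('pics/%s.png'%sys.argv[1],c['img'][...,::-1]);np.save(sys.argv[1]+'.npy',P)
k=(Z>80)&(Z<115)&(X>500)&(X<535)&(Y>-20)&(Y<120);q=P[k]
k2=abs(q[:,0]-np.median(q[:,0]))<7;q=q[k2]
print('bar n',len(q),[np.percentile(q[:,i],[3,50,97]).round(1) for i in range(3)],line(q[:,0],q[:,1]).round(4))
k=(Z>80)&(Z<115)&(X>560)&(X<710)&(Y>-20)&(Y<120);q=P[k]
if len(q)>50:print('tray n',len(q),[np.percentile(q[:,i],[1,50,99]).round(1) for i in range(3)])
k=(Z>115)&(Z<260)&(X>520)&(X<710)&(Y>122)&(Y<150);q=P[k]
if len(q)>20:print('pointer',len(q),[np.percentile(q[:,i],[1,50,99]).round(1) for i in range(3)],'deg',np.degrees(np.arctan2(-1,line(q[:,0],q[:,2])[0])))
E
python3 hb.py h1
```

```text
t: 11.22
tool_pos: [517.5, 19.4, 417.6]
ee_rot: [-0.0, 0.7, 0.714, -0.0]
contact_force: [-0.1, -0.3, -0.1]
opening: 42.0
grasp_force: 0.0
bar n 1164 [array([511.2, 516.4, 522.5]), array([-2.3, 52.7, 99.9]), array([ 96.8,  99.5, 101.3])] [-1.000000e-02  5.170279e+02]
tray n 19056 [array([564.4, 632.9, 699. ]), array([-12.3,  56.8, 115.5]), array([ 95.7,  98.1, 101.6])]
pointer 2426 [array([563.9, 615.8, 671.5]), array([126.5, 132.4, 139. ]), array([117.5, 180.2, 210.5])] deg -71.85402940878518
```

View pics/h1.png

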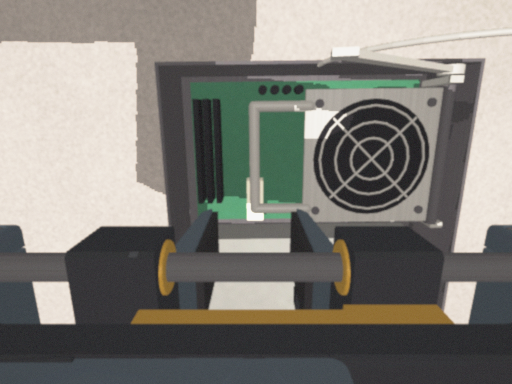

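The picture shows the handle bar vertical at column 256, rows 105–208, the tray plate at (372,155), and the pointer from (355,50) to (460,72), clear to the left. Bar centre ≈ (516.5, 52, 96), which agrees with the text.

```bash
python3 - <<'E'
from h import *; import pickle
W=np.load('h1.npy');a,b=pickle.load(open('ab.pkl','rb'))
for n,P in (('w',W),('s',pts(a)),('t',pts(b))):
    q=P.reshape(-1,3);r=np.hypot(694-q[:,0],q[:,2]-95);k=(r>50)&(r<158)&(q[:,1]>124)&(q[:,1]<142)&(q[:,2]>120);q=q[k];A=np.degrees(np.arctan2(q[:,2]-95,694-q[:,0]))
    print(n,k.sum(),np.percentile(A,[10,25,50,75,90]).round(1), [np.median(A[(r[k]>lo)&(r[k]<lo+36)]).round(1) for lo in (50,86,122)])
E
python3 g.py 516.5 52 267 1.75
```

```text
w 2199 [35.3 38.2 40.  55.7 65.8] [np.float64(40.2), np.float64(45.2), np.float64(38.9)]
s 157 [33.3 35.9 38.5 41.1 58.4] [np.float64(38.9), np.float64(39.3), np.float64(37.6)]
t 73 [35.  37.1 38.8 48.1 64.6] [np.float64(37.8), np.float64(43.0), np.float64(38.4)]
shift [ 32.9  -0.4 150.7] turn [-0.   0.  -0.6] yaw now 1.2 tcp [517.6  19.2 417.7]
```

```bash
python3 -m inch '[[5,0,15,0,0,-0.2,42],[12,-0.4,35,0,0,-0.6,42],[20,-0.4,60,0,0,-0.6,42],[28,-0.4,80,0,0,-0.6,42],[33,-0.4,95,0,0,-0.6,42],[33,-0.4,105,0,0,-0.6,42],[33,-0.4,110,0,0,-0.6,42],[33,-0.4,110,0,0,-0.6,42]]'; python3 hb.py h2; python3 g.py 516.5 52 267 1.75
python3 - <<'E'
from h import *; import pickle
W=np.load('h1.npy');W2=np.load('h2.npy');a,b=pickle.load(open('ab.pkl','rb'));rng=np.random.default_rng(0)
for n,P in (('w',W),('w2',W2),('s',pts(a)),('t',pts(b))):
    q=P.reshape(-1,3);q=q[(q[:,1]>124)&(q[:,1]<142)&(q[:,2]>105)&(q[:,2]<230)&(q[:,0]>550)&(q[:,0]<690)]
    if len(q)<30: continue
    q=q[:,[0,2]];best=0
    for _ in range(600):
        i,j=rng.choice(len(q),2,False);d=q[j]-q[i];L=np.hypot(*d)
        if L<30: continue
        e=abs((q-q[i])@np.array([-d[1],d[0]])/L)<2.5
        if e.sum()>best: best=e.sum();E=e
    vx,vz,x0,z0=cv2.fitLine(q[E].astype(np.float32),cv2.DIST_HUBER,0,.01,.01).ravel()
    print(n,len(q),best,'deg',np.degrees(np.arctan(-vz/vx)).round(1),'z at x=694',(z0+vz/vx*(694-x0)).round(1),'xrange',q[E].min(0).round(),q[E].max(0).round())
E
```

```text
t: 11.93
tool_pos: [516.2, 51.9, 307.2]
ee_rot: [-0.0, 0.695, 0.719, -0.0]
contact_force: [-0.2, 0.3, -0.0]
opening: 41.9
grasp_force: 0.0
bar n 2058 [array([511.4, 516.6, 523.5]), array([ -2.4,  64.4, 100.8]), array([ 96.7,  99.6, 101.1])] [-2.150000e-02  5.178888e+02]
tray n 19700 [array([563.5, 625.9, 675. ]), array([ -5.6,  82.2, 115.2]), array([ 95.8,  98.1, 101.2])]
pointer 3142 [array([563.3, 580.2, 614.6]), array([126.4, 130.8, 137.5]), array([118.9, 173.2, 192.8])] deg -109.18201186036146
shift [ 0.1  0.2 40.9] turn [-0.   0.   0.2] yaw now 1.9 tcp [516.3  51.9 307.9]
w 2544 995 deg 35.8 z at x=694 102.2 xrange [566. 105.] [690. 193.]
w2 3205 1267 deg -61.6 z at x=694 348.9 xrange [574. 119.] [602. 176.]
s 199 74 deg 35.6 z at x=694 103.8 xrange [573. 106.] [689. 191.]
t 91 37 deg 36.6 z at x=694 98.4 xrange [568. 106.] [686. 193.]
```

Pointer angle ≈ 36°, consistent across the three views. Descending to the bar and gripping.

```bash
python3 -m inch '[[0,0.3,8,0,0,0,42],[0,0.3,18,0,0,0,42],[0,0.3,28,0,0,0,42],[0,0.3,36,0,0,0,42],[0,0.3,41,0,0,0,42],[0,0.3,41,0,0,0,42],[0,0.3,41,0,0,0,42],[0,0.3,41,0,0,0,42]]'; python3 g.py 516.7 52 267 1.75
```

```text
t: 12.65
tool_pos: [516.5, 52.4, 267.0]
ee_rot: [0.0, 0.695, 0.719, 0.0]
contact_force: [0.6, 0.2, -0.9]
opening: 42.1
grasp_force: 0.0
shift [-0.4  0.2  0. ] turn [0.  0.  0.2] yaw now 1.97 tcp [516.5  52.4 267. ]
```

```bash
python3 -m inch '[[0,0,0,0,0,0,25],[0,0,0,0,0,0,14],[0,0,0,0,0,0,4],[0,0,0,0,0,0,4],[0,0,0,0,0,0,4],[0,0,0,0,0,0,4],[0,0,0,0,0,0,4],[0,0,0,0,0,0,4]]'; python3 g.py 516.7 52 267 1.75
```

```text
t: 13.32
tool_pos: [516.7, 52.4, 266.9]
ee_rot: [0.0, 0.695, 0.719, 0.0]
contact_force: [3.9, 0.5, -0.4]
opening: 9.3
grasp_force: 30.0
shift [-0.4 -0.  -0.1] turn [ 0.1 -0.   0.2] yaw now 1.96 tcp [516.7  52.4 266.9]
```

```bash
python3 -m inch '[[0,0.1,-7,0,0,0,4],[0,0.6,-14.1,0,0,0,4],[0,1.3,-21.2,0,0,0,4],[0,2.2,-28.2,0,0,0,4],[0,3.5,-35.1,0,0,0,4],[0,5,-42,0,0,0,4],[0,6.8,-48.9,0,0,0,4],[0,8.8,-55.6,0,0,0,4]]'; python3 g.py 551 52 373 1.75
```

```text
t: 13.98
tool_pos: [525.8, 52.7, 322.9]
ee_rot: [0.001, 0.695, 0.719, 0.001]
contact_force: [10.2, 0.2, -6.8]
opening: 8.9
grasp_force: 30.0
shift [ -1.5  25.3 -50.1] turn [0.1 0.  0.2] yaw now 1.96 tcp [525.8  52.7 322.9]
```

```bash
python3 -m inch '[[0,2.3,-6.7,0,0,0,4],[0,4.9,-13.3,0,0,0,4],[0,7.7,-19.8,0,0,0,4],[0,10.8,-26.1,0,0,0,4],[0,14.1,-32.4,0,0,0,4],[0,17.7,-38.4,0,0,0,4],[0,21.5,-44.4,0,0,0,4],[0,25.6,-50.2,0,0,0,4]]'; python3 -m inch '[[0,0,0,0,0,0,4],[0,0,0,0,0,0,4],[0,0,0,0,0,0,4],[0,0,0,0,0,0,4],[0,0,0,0,0,0,4],[0,0,0,0,0,0,4],[0,0,0,0,0,0,4],[0,0,0,0,0,0,4]]'
python3 - <<'E'
from h import *; import pickle
a=env.capture('scene');b=env.capture('top');c=wrist();cv2.imwrite('pics/end.png',cv2.resize(a['img'][130:300,180:400][...,::-1],None,fx=3.5,fy=3.5));rng=np.random.default_rng(0)
pickle.dump((a,b,c),open('end.pkl','wb'))
def fit(q,th=2.5):
    q=q[:,[0,2]];best=0
    if len(q)<30: return None
    for _ in range(600):
        i,j=rng.choice(len(q),2,False);d=q[j]-q[i];L=np.hypot(*d)
        if L<25: continue
        e=abs((q-q[i])@np.array([-d[1],d[0]])/L)<th
        if e.sum()>best: best=e.sum();E=e
    vx,vz,x0,z0=cv2.fitLine(q[E].astype(np.float32),cv2.DIST_HUBER,0,.01,.01).ravel()
    return len(q),best,np.degrees(np.arctan(-vz/vx)).round(1),(z0+vz/vx*(694-x0)).round(1),q[E].min(0).round(),q[E].max(0).round()
for n,C in (('s',a),('t',b),('w',c)):
    q=pts(C).reshape(-1,3)
    print(n,'ptr',fit(q[(q[:,1]>124)&(q[:,1]<142)&(q[:,2]>105)&(q[:,2]<230)&(q[:,0]>550)&(q[:,0]<690)]))
    print(n,'tray',fit(q[(q[:,1]>-10)&(q[:,1]<112)&(q[:,2]>100)&(q[:,2]<185)&(q[:,0]>575)&(q[:,0]<700)]))
    k=q[(q[:,0]>585)&(q[:,0]<668)&(q[:,1]>-165)&(q[:,1]<-80)&(q[:,2]>82)&(q[:,2]<96)]
    if len(k)>50:print('mod',cv2.minAreaRect(k[:,:2].astype(np.float32)))
s=env.read_state();print(s['t'],s['tool_pos'],s['contact_force'],s['qvel'].round(4))
E
```

```text
t: 14.65
tool_pos: [551.9, 53.5, 372.8]
ee_rot: [0.001, 0.695, 0.719, 0.001]
contact_force: [12.2, -0.2, -12.6]
opening: 9.4
grasp_force: 30.0
t: 15.32
tool_pos: [551.6, 53.5, 372.4]
ee_rot: [0.001, 0.695, 0.719, 0.001]
contact_force: [12.7, -0.7, -11.4]
opening: 9.3
grasp_force: 30.0
s ptr (173, np.int64(70), np.float32(36.0), np.float32(102.2), array([584., 107.]), array([690., 181.]))
s tray (1418, np.int64(1056), np.float32(36.2), np.float32(102.4), array([583., 100.]), array([700., 184.]))
mod ((627.06591796875, -121.31161499023438), (81.92454528808594, 50.42508316040039), 0.4618907868862152)
t ptr None
t tray None
mod ((626.5492553710938, -119.6891098022461), (83.4498062133789, 47.602352142333984), 1.4543025493621826)
w ptr (3213, np.int64(1267), np.float32(-29.9), np.float32(234.2), array([590., 174.]), array([660., 213.]))
w tray (13122, np.int64(11197), np.float32(35.8), np.float32(101.1), array([576., 100.]), array([699., 185.]))
15.4667 [551.60084961  53.45836684 372.39336579] [ 13.0353999    0.09579953 -12.29007223] [ 0.0012  0.0016 -0.001   0.001  -0.0008  0.0002]
```

View pics/end.png

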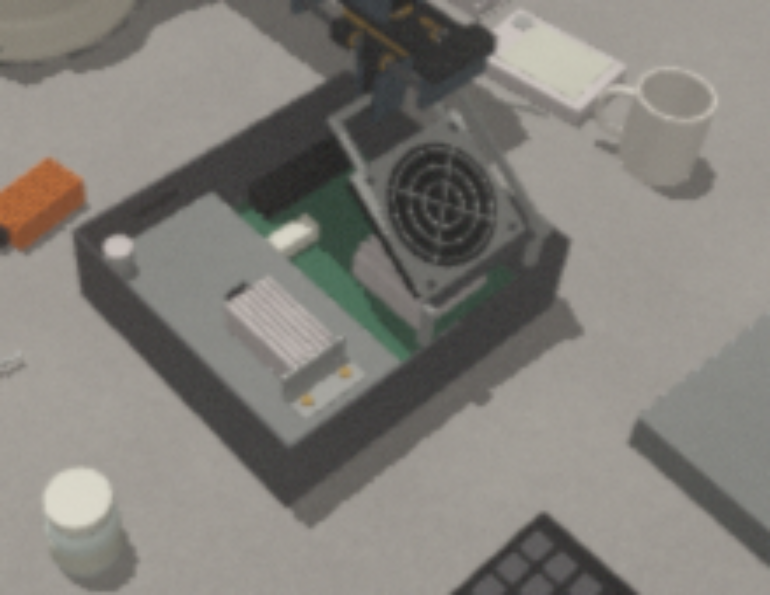

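The picture shows the tray raised parallel to the pointer (arm at (500,160)), with the gripper at (400,60) on the bar. The module is flush and square at the bracket (310,360). The fits give tray 36.0° and pointer 36.0°, with the arm still, so I'm handing in.

```bash
python3 -c "
from rig import env
print(env.finish_job())"
```

```text
the job is handed in; nothing more can be done
None
```

I handed the job in at about 15.5 s: the module is released flush and square against the bracket, and the gripper is holding the fan tray still at about 36°, level with the pointer; I was not shown the judge's result.

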